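# Find the softest seal cushion and set it in the stamping board

## Task

Squeeze the rubber pad of each of the three seal cushions on the rack down by about 5 mm and hold it there a moment, one after another from the robot's left to its right, and feel how hard each resists; never push a pad nearly to the bottom of its 10 mm travel. Then take the softest cushion by its wooden sides and seat it upright and fully home in the recess of the stamping board, and prove it there with one last 5 mm squeeze held a moment. Leave the other two cushions where they stand, and do not disturb the paperweight, the black ring or the brush pot.

Things in the scene. Friction and masses are not known exactly. Their poses are not given: they have to be found in the camera images.
- mid_a (a point): Centre of seal cushion A, half-way up. A seal cushion is a loose wooden block, 66 mm (its x) by 46 mm (its y) by 32 mm high, about 0.25 kg, with a black rubber pad, 56 by 36 mm, set in its top and standing 12 mm above the wood (44 mm high in all; this point is 22 mm above the underside, z up). It is gripped by the wooden sides. The three look the same, in random order, and differ only in how hard the pads resist.
- pad_a: The rubber pad of seal cushion A; this point is the centre of its top face, 22 mm above point mid_a when not pressed, and sinks with it. It sinks straight down up to 10 mm, springs back, and resists in proportion to depth: the softest of the three takes under 1 N per mm, the other two about 2 N per mm or more.
- mid_b (a point): Centre of seal cushion B, half-way up. A seal cushion is a loose wooden block, 66 mm (its x) by 46 mm (its y) by 32 mm high, about 0.25 kg, with a black rubber pad, 56 by 36 mm, set in its top and standing 12 mm above the wood (44 mm high in all; this point is 22 mm above the underside, z up). It is gripped by the wooden sides. The three look the same, in random order, and differ only in how hard the pads resist.
- pad_b: The rubber pad of seal cushion B; this point is the centre of its top face, 22 mm above point mid_b when not pressed, and sinks with it. It sinks straight down up to 10 mm, springs back, and resists in proportion to depth: the softest of the three takes under 1 N per mm, the other two about 2 N per mm or more.
- mid_c (a point): Centre of seal cushion C, half-way up. A seal cushion is a loose wooden block, 66 mm (its x) by 46 mm (its y) by 32 mm high, about 0.25 kg, with a black rubber pad, 56 by 36 mm, set in its top and standing 12 mm above the wood (44 mm high in all; this point is 22 mm above the underside, z up). It is gripped by the wooden sides. The three look the same, in random order, and differ only in how hard the pads resist.
- pad_c: The rubber pad of seal cushion C; this point is the centre of its top face, 22 mm above point mid_c when not pressed, and sinks with it. It sinks straight down up to 10 mm, springs back, and resists in proportion to depth: the softest of the three takes under 1 N per mm, the other two about 2 N per mm or more.
- rack: Fixed dark wooden slab on which the three cushions stand, 120 mm (x) by 340 mm (y) by 12 mm thick; origin at the centre of its underside. Its +y end is the robot's left. The cushions stand about 115 mm apart along its y: left at about y = +115, middle at 0, right at -115 mm (each within 10 mm).
- board: Fixed stamping board, light wood, 150 mm (x) by 120 mm (y) by 18 mm thick; origin at the centre of its underside. In the middle of its top is a recess open upwards, 70 mm (x) by 50 mm (y), 10 mm deep with a 2 mm chamfer (floor 8 mm above the origin): a cushion fits in with 2 mm of play on each side, either way round, its centre then 30 mm above this origin.
- weight: Bystander: steel paperweight bar, 28 by 150 by 22 mm; origin at the centre of its underside.
- inkring: Bystander: black ring, 84 mm across and 36 mm high; origin at the centre of its underside.
- brushpot: Bystander: white brush pot, 84 mm across and 115 mm high, with brushes standing to 215 mm; origin at the centre of its underside.
There are look-alikes about, which are no part of the job. What is shaped like the part that bears mid_a but purple or red is not meant.

How it is judged (in metres and radians):
On the way, in this order (a step that is already met when the one before it is completed fails the run):
1. the pad of the left cushion on the rack is held 3.5 to 7.5 mm down (((y of mid_a in the frame of rack between 0.07 and 0.17 m and z of pad_a in the frame of mid_a between 0.0145 and 0.0185 m and height (world z) of mid_a below 0.045 m) or (y of mid_b in the frame of rack between 0.07 and 0.17 m and z of pad_b in the frame of mid_b between 0.0145 and 0.0185 m and height (world z) of mid_b below 0.045 m) or (y of mid_c in the frame of rack between 0.07 and 0.17 m and z of pad_c in the frame of mid_c between 0.0145 and 0.0185 m and height (world z) of mid_c below 0.045 m))), for 0.2 s.
2. the pad of the middle cushion on the rack is held 3.5 to 7.5 mm down (((y of mid_a in the frame of rack between -0.05 and 0.05 m and z of pad_a in the frame of mid_a between 0.0145 and 0.0185 m and height (world z) of mid_a below 0.045 m) or (y of mid_b in the frame of rack between -0.05 and 0.05 m and z of pad_b in the frame of mid_b between 0.0145 and 0.0185 m and height (world z) of mid_b below 0.045 m) or (y of mid_c in the frame of rack between -0.05 and 0.05 m and z of pad_c in the frame of mid_c between 0.0145 and 0.0185 m and height (world z) of mid_c below 0.045 m))), for 0.2 s.
3. the pad of the right cushion on the rack is held 3.5 to 7.5 mm down (((y of mid_a in the frame of rack between -0.17 and -0.07 m and z of pad_a in the frame of mid_a between 0.0145 and 0.0185 m and height (world z) of mid_a below 0.045 m) or (y of mid_b in the frame of rack between -0.17 and -0.07 m and z of pad_b in the frame of mid_b between 0.0145 and 0.0185 m and height (world z) of mid_b below 0.045 m) or (y of mid_c in the frame of rack between -0.17 and -0.07 m and z of pad_c in the frame of mid_c between 0.0145 and 0.0185 m and height (world z) of mid_c below 0.045 m))), for 0.2 s.
4. a cushion seated in the recess has its pad held 3.5 to 7.5 mm down and resists with less than 6.2 N, as only the softest does (((x of mid_a in the frame of board between -0.004 and 0.004 m and y of mid_a in the frame of board between -0.004 and 0.004 m and z of mid_a in the frame of board below 0.033 m and angle between mid_a's own z axis and vertical below 0.06 rad and z of pad_a in the frame of mid_a between 0.0145 and 0.0185 m and contact force between pad_a and anything else between 1 and 6.2 N) or (x of mid_b in the frame of board between -0.004 and 0.004 m and y of mid_b in the frame of board between -0.004 and 0.004 m and z of mid_b in the frame of board below 0.033 m and angle between mid_b's own z axis and vertical below 0.06 rad and z of pad_b in the frame of mid_b between 0.0145 and 0.0185 m and contact force between pad_b and anything else between 1 and 6.2 N) or (x of mid_c in the frame of board between -0.004 and 0.004 m and y of mid_c in the frame of board between -0.004 and 0.004 m and z of mid_c in the frame of board below 0.033 m and angle between mid_c's own z axis and vertical below 0.06 rad and z of pad_c in the frame of mid_c between 0.0145 and 0.0185 m and contact force between pad_c and anything else between 1 and 6.2 N))), for 0.2 s.
At the end, for the whole second after the job is handed in: The cushion that proved soft lies in the board's recess: its centre within 4 mm of the recess's middle in x and y, no more than 33 mm above the board's underside, upright within 0.06 rad, at rest and released. The other two stand upright within 20 mm of where they were (((x of mid_a in the frame of board between -0.004 and 0.004 m and y of mid_a in the frame of board between -0.004 and 0.004 m and z of mid_a in the frame of board below 0.033 m and angle between mid_a's own z axis and vertical below 0.06 rad and linear speed of pad_a below 0.02 m/s and distance of each of mid_b, mid_c from where it was at the start of the episode below 0.02 m and angle between each of mid_b, mid_c's own z axis and vertical below 0.08 rad) or (x of mid_b in the frame of board between -0.004 and 0.004 m and y of mid_b in the frame of board between -0.004 and 0.004 m and z of mid_b in the frame of board below 0.033 m and angle between mid_b's own z axis and vertical below 0.06 rad and linear speed of pad_b below 0.02 m/s and distance of each of mid_a, mid_c from where it was at the start of the episode below 0.02 m and angle between each of mid_a, mid_c's own z axis and vertical below 0.08 rad) or (x of mid_c in the frame of board between -0.004 and 0.004 m and y of mid_c in the frame of board between -0.004 and 0.004 m and z of mid_c in the frame of board below 0.033 m and angle between mid_c's own z axis and vertical below 0.06 rad and linear speed of pad_c below 0.02 m/s and distance of each of mid_a, mid_b from where it was at the start of the episode below 0.02 m and angle between each of mid_a, mid_b's own z axis and vertical below 0.08 rad))); the robot touches nothing.
It fails at once if a pad is pushed more than 8.5 mm down, or with more than 25 N (z of pad_a in the frame of mid_a below 0.0135 m or z of pad_b in the frame of mid_b below 0.0135 m or z of pad_c in the frame of mid_c below 0.0135 m or contact force between any of pad_a, pad_b, pad_c and anything else above 25 N).
It fails at once if a bystander is moved more than 15 mm (distance of any of weight, inkring, brushpot from where it was at the start of the episode above 0.015 m).
It also fails if it takes over 64 s, if anything falls off the work surface, if the arm or the gripper's body presses on something with over 40 N, if the wrist force passes 120 N, or if a joint passes its speed limit or range.

## Robot

A 6-joint arm with a two-finger parallel gripper is mounted at the origin on the work surface. World frame = base frame: x ahead of the robot, y to its left, z up, the work surface at z = 0. Lengths are in mm, angles in rad, forces in N, time in s.
With the tool pointing down it reaches from about 350 to 875 mm from the base axis. Payload 4.2 kg.
Tool frame: the origin (TCP) lies at the very end of the fingers, on their centre line; the grasp point (between the pads) lies ctrl.hold_point_z behind it (ctrl.hold_point_z is the distance from the TCP to the grasp point, in mm); z points along the fingers, y is the line along which they close (so a half turn about z gives the same grasp; the last joint's range is limited). The gripper opens to 87 mm and grips with 3 to 60 N. Pads are 19 mm wide; open, the fingers measure 117 mm over their backs; the gripper's body (75 mm by 190 mm) begins 51 mm behind the grasp point.
Start: joints at [1.542, 0.385, 0.008, 0, -1.194, -0.259], TCP at [177.37, 599.282, 222.55] pointing down, gripper open.
Joint ranges: [-3.14, 3.14], [-1.21, 2.06], [-1.07, 1.41], [-3.16, 2.05], [-2.99, -0.16], [-3.1, 3.1]. Speed limits (rad/s): [2.79, 2.79, 3.14, 3.14, 3.14, 3.14].

## Interface

Orientations are given as a unit quaternion [w, x, y, z].
In Python, from rig import ctrl gives the robot as it stands.
- The arm moves only by the tool carry_out, never from a script. Its argument "series" is one flat list of numbers, 7 for each row, row after row: the shift along the tool's x, y, z in m, then the turn, a rotation vector about the tool's x, y, z in rad, then the finger opening in m, from 0 to 0.087. A call has 1 to 8 rows; each row shifts and turns the commanded pose from where the row before left it, along the tool's axes as they then stand; what a row does not reach is not made up. A row lasts 1/8 s, in which the tool goes at most 62.5 mm and 10.7 degrees, less where a joint would pass 70% of its speed; a pose out of reach is approached as far as the arm can. A call is refused whole if a number of a shift passes 0.0625 or a number of a turn 0.188, either way. A call with a gripper value outside its range is refused whole. The fingers move at their own pace and stop on an object; the grip force is fixed at half the most. Time passes only in rows, so rows that do not move let the fingers close. It gives the time, the measured TCP pose, the force, the opening and the grip force at its end, in the units of the state.
- ctrl.get_state(): the state, without advancing time (a new reading comes with each control period).
- ctrl.snapshot(name): name is "side" or "top"; returns (picture, depth): 420x560x3 uint8, red, green, blue; 420x560 float32, mm along the optical axis (not along the pixel's ray), 0 where there is no reading.
- ctrl.get_calibration(name): a dict with "K" (3x3 intrinsics, pixels), "k1" (the pictures are not rectified: a ray, as slopes to the right and down, at radius r is drawn at 1 + k1 r^2 times it, then the intrinsics apply), "R" (3x3) and "t" (3): a world point X has camera coordinates R X + t. Camera axes: x right, y down, z forward; pixel columns grow to the right and rows downward; lengths in mm; the calibration is good to about 2 mm. A picture is of the moment at which its call begins. get_calibration takes no time and is no camera call.
- ctrl.hand_in(): hands the job in; it is judged then, once.
The state is a dict: "t": time; "q": joint angles; "qd": joint speeds; "tau": joint torques, N m; "tcp_pos": TCP position; "ee_rot": TCP orientation; "wrist_force": force on the tool from outside, world axes, zero at the start; "moment": the same for the moment, N m; "grip_width": finger opening in mm; "finger_force": force on a finger pad.
Only numpy, scipy, OpenCV 4.12 (cv2) and the standard library are available. Lean on these libraries where they do the work, as an engineer would, in place of code of your own. Each camera call takes 0.05 s, during which the arm holds its last target. There are 200 camera calls.

## Working session

There is one attempt and no reset: what is moved stays moved. The work goes in short steps, Python scripts to look and compute and a tool call to move; the robot and the scene stay as the last step left them, time stands still between calls to the robot, and variables do not carry over. Pictures are saved under pics/ and viewed, at most 10 in all, crops included, and the job is handed in when it is done.

Besides the shell and the picture viewer there is one more tool, called after "Request:" as name(argument=value, ...), one argument or row to a line, values as JSON. carry_out: Moves the arm, as the interface text tells. Its arguments: {"type":"object","properties":{"series":{"type":"array","items":{"type":"number"}}},"required":["series"]}

```bash
mkdir -p pics; ls
cat > h.py <<'E'
import numpy as np,cv2
from rig import ctrl
def snap(n):
    im,d=ctrl.snapshot(n); return im,d
def pts(n,uv,z=None,d=None):
    c=ctrl.get_calibration(n);K=np.array(c["K"],float);R=np.array(c["R"]);t=np.array(c["t"]);k=c["k1"]
    uv=np.atleast_2d(np.array(uv,float)).reshape(-1,2)
    xy=cv2.undistortPoints(uv.reshape(-1,1,2),K,np.array([k,0,0,0],float)).reshape(-1,2)
    r=np.c_[xy,np.ones(len(xy))]
    o=-R.T@t; w=r@R
    if d is not None:
        return o+w*np.asarray(d).reshape(-1,1)
    return o+w*((z-o[2])/w[:,2])[:,None]
E
python3 - <<'E'
from h import *
for n in("side","top"):
    im,d=snap(n); cv2.imwrite(f"pics/{n}0.png",im[:,:,::-1]); np.savez(f"pics/{n}0.npz",im=im,d=d)
    c=ctrl.get_calibration(n);R=np.array(c["R"]);print(n,np.round(-R.T@np.array(c["t"])),np.round(R,2).tolist(),c["k1"],np.round(c["K"],1).tolist())
s=ctrl.get_state();print({k:np.round(v,3).tolist() for k,v in s.items()},ctrl.hold_point_z)
E
```

```text
pics
side [ 297. -734. 1034.] [[0.93, -0.36, -0.01], [-0.28, -0.69, -0.67], [0.24, 0.63, -0.74]] -0.11116182007038657 [[485.2, 0.0, 285.3], [0.0, 485.2, 202.8], [0.0, 0.0, 1.0]]
top [ 445.   93. 1226.] [[0.03, -1.0, 0.01], [-0.99, -0.03, -0.13], [0.13, -0.01, -0.99]] -0.17983272882329132 [[538.2, 0.0, 275.3], [0.0, 538.2, 213.1], [0.0, 0.0, 1.0]]
{'t': 0.1, 'q': [1.542, 0.385, 0.007, -0.0, -1.194, -0.259], 'qd': [-0.001, -0.001, 0.004, 0.003, -0.002, -0.0], 'tau': [-0.0, -39.169, 18.794, 4.232, 0.013, -0.0], 'tcp_pos': [177.228, 598.811, 221.583], 'ee_rot': [0.001, 0.99, -0.143, -0.0], 'wrist_force': [-0.193, 0.048, -0.103], 'moment': [0.017, -0.048, 0.013], 'finger_force': 0.0, 'grip_width': 86.875} 18.700000000000003
```

View pics/top0.png

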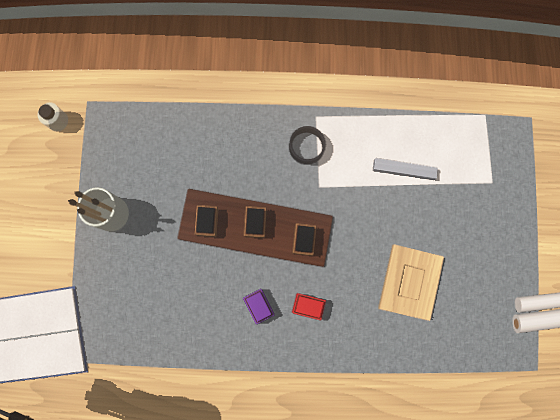

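View pics/side0.png

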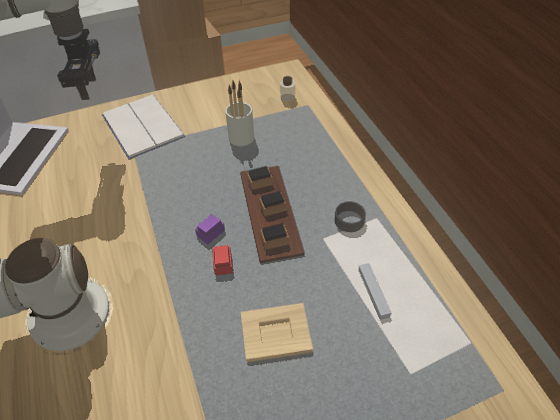

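The top view shows three black-padded cushions on the dark rack at (206,220), (255,221) and (305,239). The board is at (411,283) with its recess at (412,282). The possible look-alikes are the purple block (258,306) and the red block (310,306), both excluded by colour, and the black ring (307,145), a bystander. The side view agrees.

```bash
cat > m.py <<'E'
from h import *
f=np.load("pics/top0.npz");im=f["im"];d=f["d"]
hsv=cv2.cvtColor(im,cv2.COLOR_RGB2HSV)
def rect(mask,z,name):
    cs,_=cv2.findContours(mask.astype(np.uint8),cv2.RETR_EXTERNAL,cv2.CHAIN_APPROX_NONE)
    for c in cs:
        if cv2.contourArea(c)<150: continue
        p=pts("top",c.reshape(-1,2),z)[:,:2].astype(np.float32)
        (x,y),s,a=cv2.minAreaRect(p); b=cv2.boxPoints(((x,y),s,a))
        e=max((b[1]-b[0],b[2]-b[1]),key=np.linalg.norm)
        print(name,np.round([x,y],1),np.round(s,1),"long axis deg",round(np.degrees(np.arctan2(e[1],e[0])),1))
reg=np.zeros(im.shape[:2],bool);reg[185:270,175:340]=1
v=im.max(2)
rect(reg&(v<48),56,"pad")
rect(cv2.morphologyEx((reg&(v<100)&(hsv[...,1]>70)|reg&(v<48)).astype(np.uint8),cv2.MORPH_CLOSE,np.ones((5,5))),12,"rack")
reg[:]=0;reg[240:325,370:450]=1
rect(reg&(hsv[...,1]>60)&(v>120),18,"board")
for u,w in((206,220),(255,221),(305,239),(411,283),(430,270),(307,132),(320,260)): print((u,w),np.round(pts("top",[u,w],d=d[w,u]),1))
a=cv2.resize(im[185:325,175:450,::-1],None,fx=2.8,fy=2.8,interpolation=cv2.INTER_CUBIC);cv2.imwrite("pics/c1.png",a)
E
python3 m.py
```

```text
pad [548.   17.8] [34.5 55.2] long axis deg -5.0
rack [574.8 127.8] [337.5 118.7] long axis deg 80.9
board [ 458.9 -229.9] [124.5 150.3] long axis deg -12.4
(206, 220) [[582.7 234.7  54.6]]
(255, 221) [[583.2 126.8  59.7]]
(305, 239) [[547.4  16.5  55.1]]
(411, 283) [[ 457.1 -232.2    7.4]]
(430, 270) [[ 487.3 -273.7   18.4]]
(307, 132) [[803.7  13.6   5.4]]
(320, 260) [[504.5 -21.2  13.2]]
```

View pics/c1.png

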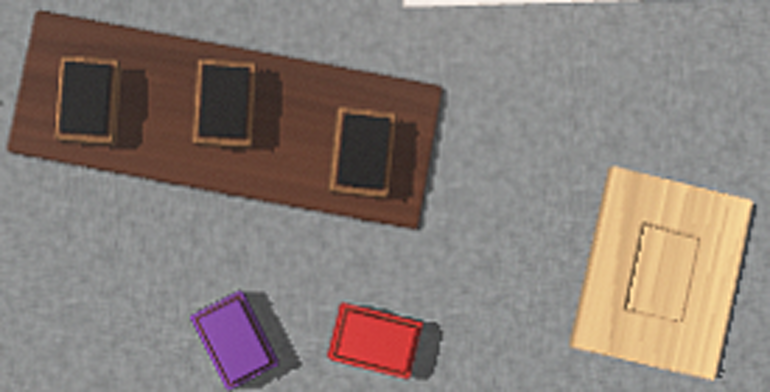

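The crop confirms it: three identical wooden cushions with black pads, the purple and red decoys below them, and the recess at crop corners (642,223), (699,239), (683,321), (626,311).

```bash
cat >> m.py <<'E'
print("----")
reg[:]=0;reg[185:270,175:340]=1
rect(reg&(v<62)&(im[...,0].astype(int)-im[...,2]<12),56,"pad")
c=np.array([(642,223),(699,239),(683,321),(626,311)])/2.8+[175,185]-0.3
p=pts("top",c,18)[:,:2];print(np.round(p,1).tolist(),p.mean(0),[round(np.degrees(np.arctan2(*(p[i]-p[j])[::-1])),1) for i,j in((0,3),(1,2))])
# wood+pad outline by height
uu,ww=np.meshgrid(np.arange(560),np.arange(420));P=pts("top",np.c_[uu.ravel(),ww.ravel()],d=d.ravel()).reshape(420,560,3)
rect(reg&(P[...,2]>30),50,"block")
g=ctrl.get_calibration("side")
E
python3 m.py | sed -n '/----/,$p'
```

```text
----
pad [548.   17.8] [35.  55.3] long axis deg -5.0
pad [583.9 127.8] [35.3 55.2] long axis deg -1.4
pad [583.3 236.3] [36.6 54.7] long axis deg -1.6
[[499.0, -212.8], [486.9, -260.4], [420.3, -247.4], [427.7, -200.1]] [ 458.50245867 -230.19207809] [np.float64(-10.1), np.float64(-11.1)]
block [546.9  17.7] [46.1 66.2] long axis deg -4.9
block [582.9 127.3] [45.8 67.2] long axis deg -1.5
block [581.5 235.9] [47.2 66.9] long axis deg -1.4
```

Request:
carry_out(
  series=[0,0,0,0,0,-0.1435,0,0,0,0,0,0,-0.1435,0,0.03,0.052,0,0,0,0,0,0.03,0.052,0,0,0,0,0,0.03,0.052,0,0,0,0,0,0.03,0.052,0,0,0,0,0,0.03,0.052,0,0,0,0,0,0,0,0,0,0,0,0],
)

```text
t: 1.1
tcp_pos: [328.0, 335.8, 222.4]
ee_rot: [0.0, 1.0, -0.003, -0.0]
wrist_force: [1.0, 1.4, -0.4]
grip_width: 14.9
finger_force: 0.0
```

Request:
carry_out(
  series=[0.051,0.02,0.0,0,0,0,0,0.051,0.02,0.024,0,0,0,0,0.051,0.02,0.03,0,0,0,0,0.051,0.02,0.03,0,0,0,0,0.05,0.02,0.03,0,0,0,0,0,0,0.03,0,0,0,0,0,0,0.01,0,0,0,0,0,0,0,0,0,0,0],
)

```text
t: 2.1
tcp_pos: [580.6, 239.6, 68.2]
ee_rot: [0.0, 1.0, 0.0, -0.0]
wrist_force: [-0.5, 0.4, 0.1]
grip_width: 0.7
finger_force: 0.0
```

Run:
```python
from h import *
s=ctrl.get_state();print({k:np.round(s[k],3).tolist() for k in("t","q","tcp_pos","wrist_force","grip_width")})
im,d=snap("side"); 
cv2.imwrite("pics/s1.png",cv2.resize(im[100:300,160:360,::-1],None,fx=3,fy=3,interpolation=cv2.INTER_CUBIC))
```

```text
{'t': 2.1, 'q': [0.649, 0.531, -0.173, 0.0, -0.868, 0.923], 'tcp_pos': [580.577, 239.643, 68.167], 'wrist_force': [-0.494, 0.359, 0.131], 'grip_width': 0.729}
```

View pics/s1.png

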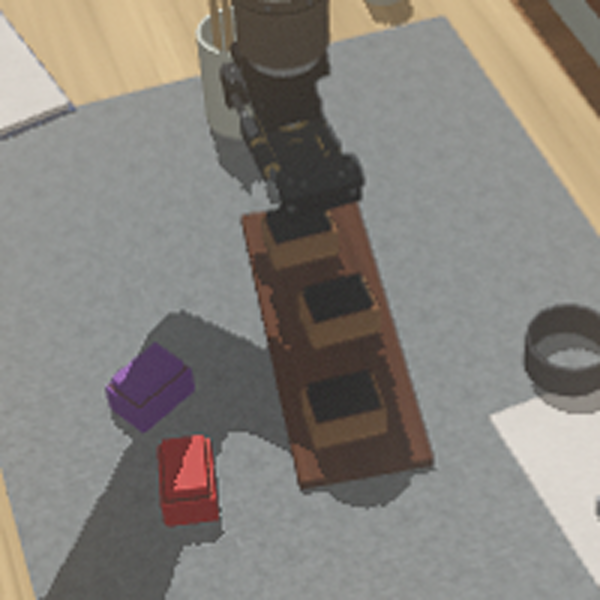

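The picture shows the closed fingers over the left cushion's pad at crop (300,205). Nothing has been touched yet.

Request:
carry_out(
  series=[0.002,0.003,0.006,0,0,0,0,0,0,0.005,0,0,0,0,0,0,0,0,0,0,0],
)

```text
t: 2.52
tcp_pos: [582.8, 235.9, 57.5]
ee_rot: [0.0, 1.0, -0.0, -0.0]
wrist_force: [0.2, -0.0, -0.5]
grip_width: 0.4
finger_force: 0.0
```

Request:
carry_out(
  series=[0,0,0.002,0,0,0,0,0,0,0,0,0,0,0],
)

```text
t: 2.78
tcp_pos: [583.3, 236.1, 55.9]
ee_rot: [-0.0, 1.0, -0.0, 0.0]
wrist_force: [0.5, -0.4, 0.6]
grip_width: 0.4
finger_force: 0.8
```

Request:
carry_out(
  series=[0,0,0.002,0,0,0,0,0,0,0,0,0,0,0],
)

```text
t: 3.02
tcp_pos: [583.3, 236.1, 54.3]
ee_rot: [-0.0, 1.0, -0.0, 0.0]
wrist_force: [-2.2, -0.9, 5.8]
grip_width: 0.5
finger_force: 2.7
```

Request:
carry_out(
  series=[0,0,0.002,0,0,0,0,0,0,0,0,0,0,0],
)

```text
t: 3.28
tcp_pos: [583.4, 236.1, 53.0]
ee_rot: [-0.0, 1.0, -0.0, 0.0]
wrist_force: [-3.7, -0.3, 8.8]
grip_width: 0.1
finger_force: 4.3
```

Request:
carry_out(
  series=[0,0,0.002,0,0,0,0,0,0,0,0,0,0,0,0,0,0,0,0,0,0,0,0,0,0,0,0,0],
)

```text
t: 3.78
tcp_pos: [583.3, 236.1, 51.8]
ee_rot: [-0.0, 1.0, 0.0, 0.001]
wrist_force: [-5.0, -0.1, 11.3]
grip_width: 0.6
finger_force: 5.7
```

Request:
carry_out(
  series=[0,0,-0.015,0,0,0,0,0,0.054,-0.005,0,0,0,0,0,0.0545,0.005,0,0,0,0,0,0,0.008,0,0,0,0,0,0,0,0,0,0,0],
)

```text
t: 4.4
tcp_pos: [582.7, 127.1, 56.0]
ee_rot: [0.0, 1.0, -0.001, -0.001]
wrist_force: [-1.0, -0.2, 1.1]
grip_width: 0.4
finger_force: 0.2
```

Request:
carry_out(
  series=[0,0,0.001,0,0,0,0,0,0,0,0,0,0,0],
)

```text
t: 4.65
tcp_pos: [583.3, 128.6, 55.7]
ee_rot: [-0.0, 1.0, 0.0, 0.0]
wrist_force: [-0.2, -0.1, 1.2]
grip_width: 1.0
finger_force: 0.3
```

Request:
carry_out(
  series=[0,0,0.002,0,0,0,0,0,0,0,0,0,0,0],
)

```text
t: 4.9
tcp_pos: [583.4, 128.3, 53.8]
ee_rot: [-0.0, 1.0, -0.0, 0.001]
wrist_force: [-1.1, 1.0, 2.0]
grip_width: 0.7
finger_force: 1.0
```

Request:
carry_out(
  series=[0,0,0.001,0,0,0,0,0,0,0,0,0,0,0,0,0,0,0,0,0,0],
)

```text
t: 5.28
tcp_pos: [583.4, 127.7, 52.9]
ee_rot: [-0.0, 1.0, -0.0, 0.001]
wrist_force: [-0.1, 1.4, 3.8]
grip_width: 0.2
finger_force: 1.4
```

Request:
carry_out(
  series=[0,0,0.0015,0,0,0,0,0,0,0,0,0,0,0,0,0,0,0,0,0,0,0,0,0,0,0,0,0],
)

```text
t: 5.78
tcp_pos: [583.4, 127.7, 51.3]
ee_rot: [-0.0, 1.0, -0.0, 0.001]
wrist_force: [1.2, 3.7, 4.4]
grip_width: -0.1
finger_force: 1.9
```

Request:
carry_out(
  series=[0,0,-0.015,0,0,0,0,-0.018,0.055,-0.005,0,0,0,0,-0.018,0.055,0.005,0,0,0,0,0,0,0.009,0,0,0,0,0,0,0,0,0,0,0,0,0,0,0,0,0,0],
)

```text
t: 6.52
tcp_pos: [547.3, 18.1, 57.2]
ee_rot: [0.0, 1.0, 0.0, 0.0]
wrist_force: [-0.0, 0.2, -0.0]
grip_width: 0.5
finger_force: 0.0
```

Request:
carry_out(
  series=[0,0,0.002,0,0,0,0,0,0,0,0,0,0,0],
)

```text
t: 6.78
tcp_pos: [547.6, 18.4, 55.4]
ee_rot: [-0.0, 1.0, 0.0, 0.001]
wrist_force: [-0.3, 1.8, 2.5]
grip_width: 0.4
finger_force: 1.1
```

Request:
carry_out(
  series=[0,0,0.002,0,0,0,0,0,0,0,0,0,0,0],
)

```text
t: 7.02
tcp_pos: [547.6, 18.3, 53.7]
ee_rot: [-0.0, 1.0, -0.0, 0.001]
wrist_force: [-1.9, 2.6, 5.3]
grip_width: 0.5
finger_force: 2.8
```

Request:
carry_out(
  series=[0,0,0.0028,0,0,0,0,0,0,0,0,0,0,0,0,0,0,0,0,0,0,0,0,0,0,0,0,0],
)

```text
t: 7.52
tcp_pos: [547.7, 18.3, 51.7]
ee_rot: [-0.0, 1.0, 0.0, 0.001]
wrist_force: [-3.8, 4.5, 8.2]
grip_width: 0.6
finger_force: 4.8
```

The left pad takes about 2.2 N/mm, the middle about 0.85 and the right about 1.8. The middle cushion is the softest, so I'll grasp that one.

Request:
carry_out(
  series=[0,0,-0.03,0,0,0,0,0,0,-0.04,0,0,0,0.087,0.0175,-0.0545,0,0,0,0,0.087,0.018,-0.0545,0,0,0,0.026,0.087,0,0,0,0,0,0,0.087,0,0,0,0,0,0,0.087,0,0,0,0,0,0,0.087],
)

```text
t: 8.4
tcp_pos: [581.8, 125.3, 119.9]
ee_rot: [0.0, 1.0, -0.014, -0.001]
wrist_force: [-0.6, -0.2, -0.7]
grip_width: 52.6
finger_force: 0.0
```

Run:
```python
from h import *
s=ctrl.get_state();print({k:np.round(s[k],3).tolist() for k in("t","tcp_pos","ee_rot","wrist_force","grip_width")})
im,d=snap("side")
# pads in side view: black neutral inside rack region
v=im.max(2).astype(int);m=((v<50)&(v-im.min(2)<12)).astype(np.uint8);m[:160]=0;m[260:]=0;m[:,:230]=0;m[:,:]=m;m[:,310:]=0
for c in cv2.findContours(m,cv2.RETR_EXTERNAL,cv2.CHAIN_APPROX_NONE)[0]:
    if cv2.contourArea(c)<60: continue
    print(np.round(cv2.boundingRect(c)), np.round(pts("side",np.array(cv2.minAreaRect(c)[0]),56),1))
cv2.imwrite("pics/s2.png",cv2.resize(im[100:300,160:360,::-1],None,fx=3,fy=3,interpolation=cv2.INTER_CUBIC))
```

```text
{'t': 8.4, 'tcp_pos': [581.833, 125.316, 119.866], 'ee_rot': [0.0, 1.0, -0.014, -0.001], 'wrist_force': [-0.57, -0.167, -0.663], 'grip_width': 52.589}
[263 224  23  16] [[545.3  11.4  56. ]]
[262 197  22  10] [[579.4 112.4  56. ]]
[267 177  29  14] [[624.9 166.2  56. ]]
```

View pics/s2.png

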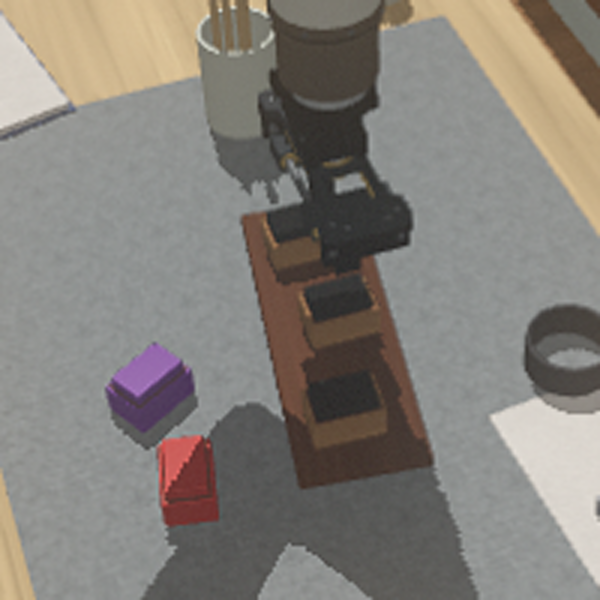

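All three cushions stand where they were (middle pad at crop (337,298)), and the gripper is opening above the middle one.

Request:
carry_out(
  series=[0.0015,-0.002,0.02,0,0,0,0.087,0,0,0.02,0,0,0,0.087,0,0,0.01,0,0,0,0.087,0,0,0.0,0,0,0,0.087],
)

```text
t: 8.95
tcp_pos: [583.7, 127.7, 69.8]
ee_rot: [0.0, 1.0, -0.014, -0.001]
wrist_force: [-0.2, 0.7, 1.0]
grip_width: 86.2
finger_force: 0.0
```

Request:
carry_out(
  series=[0,0,0.015,0,0,0,0.087,0,0,0.015,0,0,0,0.087,0,0,0.0145,0,0,0,0.087,0,0,0.0,0,0,0,0.087],
)

```text
t: 9.45
tcp_pos: [582.9, 127.9, 23.9]
ee_rot: [0.001, 1.0, -0.013, -0.002]
wrist_force: [-0.5, -0.8, -0.5]
grip_width: 87.0
finger_force: 0.0
```

Request:
carry_out(
  series=[0,0,-0.0015,0,0,0,0.03,0,0,0,0,0,0,0.03,0,0,0,0,0,0,0.03,0,0,0,0,0,0,0.03,0,0,0,0,0,0,0.03,0,0,0,0,0,0,0.03,0,0,0,0,0,0,0.03,0,0,0,0,0,0,0.03],
)

```text
t: 10.45
tcp_pos: [584.2, 128.5, 27.4]
ee_rot: [-0.0, 1.0, -0.013, 0.0]
wrist_force: [0.2, 0.4, 2.1]
grip_width: 45.6
finger_force: 30.0
```

Request:
carry_out(
  series=[0,0,-0.01,0,0,0,0.03,0,0,-0.03,0,0,0,0.03,0,0,-0.035,0,0,0,0.03,0,0,0,0,0,0,0.03],
)

```text
t: 10.95
tcp_pos: [585.9, 129.2, 105.4]
ee_rot: [-0.001, 1.0, -0.013, 0.003]
wrist_force: [-0.8, 0.9, -2.0]
grip_width: 45.9
finger_force: 30.0
```

Request:
carry_out(
  series=[-0.0165,0.0517,0,0,0,0,0.03,-0.0165,0.0517,0,0,0,0,0.03,-0.0165,0.0517,0,0,0,0,0.03,-0.0165,0.0517,0,0,0,0,0.03,-0.0165,0.0517,0,0,0,0,0.03,-0.0165,0.0517,0,0,0,0,0.03,-0.0165,0.0517,0,0,0,0,0.03,0,0,0,0,0,0.09,0.03],
)

```text
t: 11.95
tcp_pos: [455.9, -232.8, 100.7]
ee_rot: [-0.0, 0.998, -0.063, -0.002]
wrist_force: [0.1, -0.2, -2.0]
grip_width: 45.9
finger_force: 30.0
```

Request:
carry_out(
  series=[0,0,0,0,0,0.09,0.03,0,0,0.02,0,0,0,0.03,0,0,0.01,0,0,0,0.03,0,0,0,0,0,0,0.03,0,0,0,0,0,0,0.03],
)

```text
t: 12.58
tcp_pos: [459.2, -230.3, 72.4]
ee_rot: [0.0, 0.995, -0.103, 0.0]
wrist_force: [0.2, 0.3, -2.2]
grip_width: 45.5
finger_force: 30.0
```

Run:
```python
from h import *
s=ctrl.get_state();print({k:np.round(s[k],3).tolist() for k in("t","tcp_pos","ee_rot","wrist_force","grip_width")})
q=s["ee_rot"];print("yaw",np.degrees(2*np.arctan2(q[2],q[1])))
f=np.load("pics/top0.npz");i0=f["im"]
# board sides: refined by line fits to the contour
hsv=cv2.cvtColor(i0,cv2.COLOR_RGB2HSV);m=np.zeros(i0.shape[:2],np.uint8);m[240:325,370:450]=1
m&=((hsv[...,1]>60)&(i0.max(2)>120)).astype(np.uint8)
c=max(cv2.findContours(m,cv2.RETR_EXTERNAL,cv2.CHAIN_APPROX_NONE)[0],key=cv2.contourArea)
P=pts("top",c.reshape(-1,2),18)[:,:2]
a=np.radians(-12);B=(P-[458.8,-230])@np.array([[np.cos(a),-np.sin(a)],[np.sin(a),np.cos(a)]])
for n,sel,ax in(("+x",(B[:,0]>65)&(abs(B[:,1])<50),0),("-x",(B[:,0]<-65)&(abs(B[:,1])<50),0),("+y",(B[:,1]>50)&(abs(B[:,0])<62),1),("-y",(B[:,1]<-50)&(abs(B[:,0])<62),1)):
    k=np.polyfit(B[sel,1-ax],B[sel,ax],1);print(n,np.round(k[1],1),"rot",round(np.degrees(k[0])*(-1 if ax==0 else 1),2))
im,d=snap("side");np.savez("pics/s3.npz",im=im,d=d)
cv2.imwrite("pics/s3.png",cv2.resize(im[240:390,200:360,::-1],None,fx=4,fy=4,interpolation=cv2.INTER_CUBIC))
```

```text
{'t': 12.575, 'tcp_pos': [459.163, -230.272, 72.445], 'ee_rot': [0.0, 0.995, -0.103, 0.0], 'wrist_force': [0.214, 0.302, -2.215], 'grip_width': 45.459}
yaw -11.830229093713662
+x 74.4 rot -0.41
-x -73.8 rot -0.76
+y 61.1 rot -0.27
-y -60.6 rot -0.43
```

View pics/s3.png

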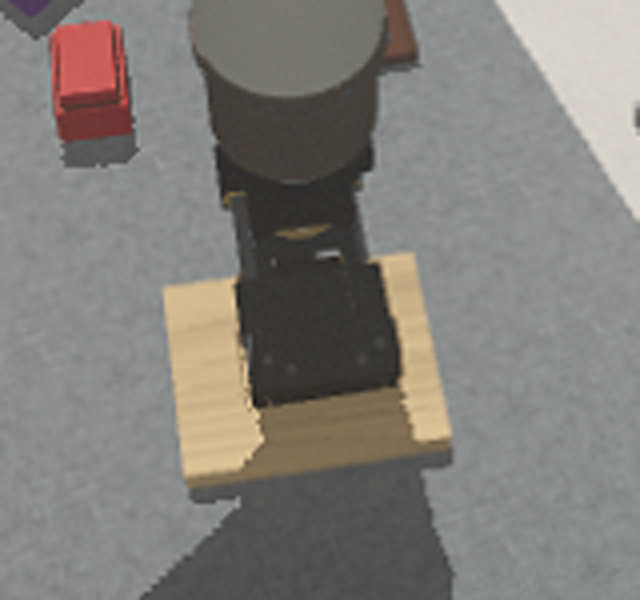

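The cushion is held over the board: gripper at crop (320,330), board corners at (165,290) and (450,440). The grip looks square, so I'll descend by feel.

Request:
carry_out(
  series=[0.0008,-0.0005,0.012,0,0,0.01,0.03,0,0,0.012,0,0,0,0.03,0,0,0.01,0,0,0,0.03,0,0,0,0,0,0,0.03,0,0,0,0,0,0,0.03],
)

```text
t: 13.25
tcp_pos: [460.0, -230.0, 38.3]
ee_rot: [0.0, 0.994, -0.108, 0.0]
wrist_force: [0.3, -0.3, -1.6]
grip_width: 46.0
finger_force: 30.0
```

Request:
carry_out(
  series=[0,0,0.003,0,0,0,0.03,0,0,0.003,0,0,0,0.03,0,0,0,0,0,0,0.03],
)

```text
t: 13.62
tcp_pos: [459.6, -229.9, 32.1]
ee_rot: [-0.0, 0.994, -0.108, -0.0]
wrist_force: [0.3, -0.2, -2.8]
grip_width: 45.5
finger_force: 30.0
```

No contact yet at 32.1, so I'll continue.

Request:
carry_out(
  series=[0,0,0.002,0,0,0,0.03,0,0,0.002,0,0,0,0.03,0,0,0,0,0,0,0.03],
)

```text
t: 14.0
tcp_pos: [459.6, -229.9, 28.1]
ee_rot: [-0.0, 0.994, -0.108, -0.0]
wrist_force: [-0.5, -0.8, -2.1]
grip_width: 46.0
finger_force: 30.0
```

Request:
carry_out(
  series=[0,0,0.002,0,0,0,0.03,0,0,0.001,0,0,0,0.03,0,0,0,0,0,0,0.03],
)

```text
t: 14.38
tcp_pos: [459.7, -229.9, 25.1]
ee_rot: [-0.0, 0.994, -0.108, -0.0]
wrist_force: [0.2, -0.9, -2.9]
grip_width: 45.6
finger_force: 30.0
```

Request:
carry_out(
  series=[0,0,0.001,0,0,0,0.03,0,0,0.0005,0,0,0,0.03,0,0,0,0,0,0,0.03],
)

```text
t: 14.75
tcp_pos: [459.8, -229.9, 23.7]
ee_rot: [-0.0, 0.994, -0.108, -0.0]
wrist_force: [-0.3, -0.4, -1.4]
grip_width: 46.1
finger_force: 30.0
```

Request:
carry_out(
  series=[0,0,0,0,0,0,0.07,0,0,0,0,0,0,0.07,0,0,0,0,0,0,0.07,0,0,0,0,0,0,0.07,0,0,-0.015,0,0,0,0.07,0,0,-0.03,0,0,0,0.07,0,0,-0.035,0,0,0,0.0,0,0,0,0,0,0,0],
)

```text
t: 15.75
tcp_pos: [462.2, -230.5, 107.7]
ee_rot: [0.001, 0.994, -0.108, 0.004]
wrist_force: [-0.3, -0.5, 0.2]
grip_width: 57.4
finger_force: 0.0
```

Request:
carry_out(
  series=[-0.055,0,0,0,0,0,0,-0.055,0,0,0,0,0,0,0,0,0,0,0,0,0],
)

```text
t: 16.12
tcp_pos: [347.2, -205.3, 103.1]
ee_rot: [-0.001, 0.994, -0.109, -0.002]
wrist_force: [1.1, -0.1, 0.2]
grip_width: 28.1
finger_force: 0.0
```

Run:
```python
from h import *
s=ctrl.get_state();print({k:np.round(s[k],3).tolist() for k in("t","tcp_pos","wrist_force","grip_width")})
im,d=snap("top");i2,d2=snap("side")
a=cv2.resize(im[180:330,340:480,::-1],(420,450),interpolation=cv2.INTER_CUBIC);b=cv2.resize(i2[280:400,220:330,::-1],(380,450),interpolation=cv2.INTER_CUBIC)
cv2.imwrite("pics/s4.png",np.hstack([a,b]))
uu,ww=np.meshgrid(np.arange(370,450),np.arange(240,325));P=pts("top",np.c_[uu.ravel(),ww.ravel()],d=d[240:325,370:450].ravel()).reshape(85,80,3)
m=((P[...,2]>30)&(P[...,2]<70)).astype(np.uint8)
v=im[240:325,370:450].astype(int);bl=((v.max(2)<62)&(v[...,0]-v[...,2]<14)).astype(np.uint8)
for mm,z in((m,45),(bl,52)):
  for c in cv2.findContours(mm,cv2.RETR_EXTERNAL,cv2.CHAIN_APPROX_NONE)[0]:
    if cv2.contourArea(c)>100:
        Q=pts("top",c.reshape(-1,2)+[370,240],z)[:,:2].astype(np.float32);print(cv2.minAreaRect(Q))
print("height of pad",np.median(P[...,2][bl>0]))
```

```text
{'t': 16.125, 'tcp_pos': [347.172, -205.306, 103.139], 'wrist_force': [1.08, -0.091, 0.223], 'grip_width': 28.08}
((460.8606872558594, -227.40065002441406), (47.896018981933594, 65.30459594726562), 77.41007995605469)
((460.6015930175781, -228.84622192382812), (37.48298263549805, 55.21533203125), 77.55740356445312)
height of pad 51.55948392041
```

View pics/s4.png

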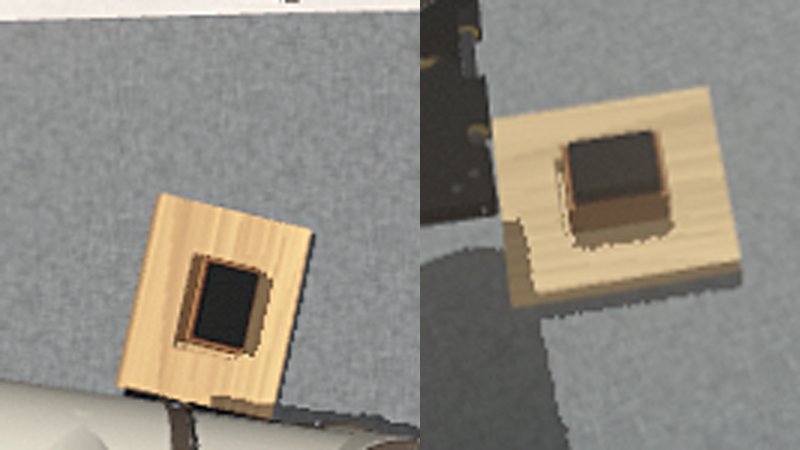

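The cushion sits upright in the recess (pad at left half (224,305), pad top measured 51.6 mm high against 52 expected). Now the proof squeeze.

Request:
carry_out(
  series=[0.055,0,0,0,0,0,0,0.055,0,0,0,0,0,0,0,0,0.02,0,0,0,0,0,0,0.02,0,0,0,0,0,0,0.006,0,0,0,0,0,0,0,0,0,0,0,0,0,0,0,0,0,0],
)

```text
t: 17.1
tcp_pos: [460.6, -230.1, 58.5]
ee_rot: [0.0, 0.994, -0.108, 0.001]
wrist_force: [0.5, -0.0, 0.5]
grip_width: 0.5
finger_force: 0.0
```

Request:
carry_out(
  series=[0,0,0.003,0,0,0,0,0,0,0,0,0,0,0],
)

```text
t: 17.35
tcp_pos: [459.8, -229.9, 55.0]
ee_rot: [0.0, 0.994, -0.108, 0.0]
wrist_force: [-0.8, 0.0, -0.7]
grip_width: 0.3
finger_force: 0.0
```

Request:
carry_out(
  series=[0,0,0.003,0,0,0,0,0,0,0,0,0,0,0],
)

```text
t: 17.6
tcp_pos: [459.9, -229.9, 51.7]
ee_rot: [0.0, 0.994, -0.108, 0.0]
wrist_force: [0.1, 0.6, 0.9]
grip_width: 0.4
finger_force: 0.3
```

Request:
carry_out(
  series=[0,0,0.002,0,0,0,0,0,0,0,0,0,0,0],
)

```text
t: 17.85
tcp_pos: [459.9, -230.0, 49.8]
ee_rot: [0.0, 0.994, -0.108, 0.0]
wrist_force: [-0.3, -0.1, 1.9]
grip_width: 0.2
finger_force: 1.0
```

Request:
carry_out(
  series=[0,0,0.0025,0,0,0,0,0,0,0,0,0,0,0,0,0,0,0,0,0,0,0,0,0,0,0,0,0],
)

```text
t: 18.35
tcp_pos: [459.9, -230.0, 47.4]
ee_rot: [0.0, 0.994, -0.108, 0.0]
wrist_force: [-0.9, 0.5, 3.8]
grip_width: 0.5
finger_force: 1.9
```

Request:
carry_out(
  series=[0,0,0.0004,0,0,0,0,0,0,0,0,0,0,0,0,0,0,0,0,0,0,0,0,-0.006,0,0,0,0,0,0,-0.03,0,0,0,0,0,0,-0.05,0,0,0,0,-0.05,0,-0.03,0,0,0,0,-0.05,0,0,0,0,0,0],
)

```text
t: 19.35
tcp_pos: [362.1, -208.3, 164.6]
ee_rot: [0.0, 0.994, -0.108, 0.002]
wrist_force: [-0.5, 0.9, -0.1]
grip_width: 0.5
finger_force: 0.0
```

Request:
carry_out(
  series=[0,0,0,0,0,0,0,0,0,0,0,0,0,0,0,0,0,0,0,0,0],
)

```text
t: 19.73
tcp_pos: [362.9, -208.6, 162.6]
ee_rot: [-0.0, 0.994, -0.108, -0.0]
wrist_force: [-0.4, 0.3, -0.0]
grip_width: 0.2
finger_force: 0.0
```

Run:
```python
from h import *
s=ctrl.get_state();print({k:np.round(s[k],3).tolist() for k in("t","tcp_pos","qd","wrist_force","grip_width")})
im,d=snap("top")
v=im.astype(int);bl=((v.max(2)<62)&(v[...,0]-v[...,2]<14)).astype(np.uint8);bl[:185]=0;bl[330:]=0;bl[:,:175]=0;bl[:,450:]=0
for c in cv2.findContours(bl,cv2.RETR_EXTERNAL,cv2.CHAIN_APPROX_NONE)[0]:
    if cv2.contourArea(c)>150:
        m=np.zeros_like(bl);cv2.drawContours(m,[c],-1,1,-1);print(np.round(pts("top",np.array(cv2.minAreaRect(c)[0]),54),1),np.median(pts("top",np.argwhere(m)[:,::-1],d=d[m>0])[:,2]))
```

```text
{'t': 19.725, 'tcp_pos': [362.942, -208.56, 162.617], 'qd': [-0.001, 0.006, -0.001, -0.001, -0.0, -0.001], 'wrist_force': [-0.412, 0.267, -0.017], 'grip_width': 0.165}
[[ 460.7 -228.3   54. ]] 51.47861177048128
[[548.1  17.7  54. ]] 55.934847163716654
[[583.2 236.5  54. ]] 55.540376448094776
```

The cushion is seated, the other two haven't moved, and the arm is clear.

```bash
python3 -c "
from rig import ctrl
print(ctrl.hand_in())"
```

```text
the job is handed in; nothing more can be done
None
```

I squeezed all three pads from left to right, seated the softest one (the middle cushion, about 0.85 N/mm) in the board's recess, proved it there with a last 5 mm squeeze at about 4 N, and handed the job in; no verdict was shown.

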